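# Open the bypass door in front of the blue-and-white bowl

### The arm

A 6-joint arm with a two-finger parallel gripper is mounted at the origin on the work surface. World frame = base frame: x ahead of the robot, y to its left, z up, the work surface at z = 0. Lengths are in m, angles in rad, forces in N, time in s.
With the tool pointing down it reaches from about 0.35 to 0.875 m from the base axis. Payload 15.5 kg.
Tool frame: the origin (TCP) lies on the centre line of the jaws, within the pads' length; the fingertips stand 14 mm ahead of it and the grasp point (between the pads) lies 5 mm behind it; z points along the fingers, y is the direction in which the jaws open and shut (so a half turn about z gives the same grasp; the last joint's range is limited). The gripper opens to 85 mm and grips with 20 to 120 N. Pads are 22 mm wide; open, the fingers measure 114 mm over their backs; the gripper's body (76 mm by 85 mm) begins 54 mm behind the grasp point. The pads swing forward as they close: fully open they stand 13 mm farther back than shut.
Start: joints at [1.188, 0.494, 1.345, -0, 1.302, -0.096], TCP at [0.177, 0.599, 0.245] pointing down, gripper open.
Joint ranges: [-2.91, 2.91], [-0.82, 2.16], [0.22, 2.67], [-1.22, 4.37], [0.12, 2.79], [-3.08, 3.08]. Speed limits (rad/s): [1.89, 1.89, 2.57, 3.01, 3.01, 3.01].

### API

Orientations are given as a unit quaternion [x, y, z, w].
In Python, from station import read_state, read_camera, camera_info, close_job, trace, place_of gives the robot as it stands.
- The arm moves only by the tool move_arm, never from a script. Its argument "plan" is a list of rows, each an object of numbers: "claw": the closure, from -1 (fully open) to 1 (shut); "tx", "ty", "tz": the shift along the world's x, y, z in units of 600 mm (1.0 is 600 mm); "ax", "ay", "az": the turn, a rotation vector about the world's x, y, z in units of 120 degrees (1.0 is 120 degrees). In form: [{"claw": .., "tx": .., "ty": .., "tz": .., "ax": .., "ay": .., "az": ..}, ...]. A call has 1 to 12 rows; each row is the pose to reach, as a shift and turn from the pose commanded when the call began; what a row does not reach only later rows make up. A row lasts 1/10 s, in which the tool goes at most 50 mm and 8.59 degrees, less where a joint would pass 70% of its speed; a pose out of reach is approached as far as the arm can. A call with a number of a shift or a turn outside -1 to 1 is refused whole. A call with a gripper value outside its range is refused whole. The fingers move at their own pace and stop on an object; "squeeze" is the grip in N (left out, the last holds). Time passes only in rows, so rows that repeat a pose let the fingers close. It gives the time, the measured TCP pose, the force and the opening at its end, in the units of the state.
- read_state(): the state, without advancing time (a new reading comes with each control period).
- read_camera(name): name is "side" or "top"; returns the picture (480x640x3 uint8, red, green, blue); there is no depth.
- camera_info(name): a dict with "mtx" (3x3 intrinsics, pixels), "dist_coeffs" ([k1, k2, p1, p2, k3] as OpenCV has them; the pictures are not rectified), "eye" and "attitude" of the camera in the world. Camera axes: x right, y down, z forward; pixel columns grow to the right and rows downward; lengths in m; the calibration is good to about 2 mm. A picture is of the moment at which its call begins. camera_info takes no time and is no camera call.
- close_job(): hands the job in, once; it reports no verdict.
Trained networks look in the newest picture that a camera, given by its name, has taken for a name from the list of things; names that differ only in an ending like _2 or _b are one class to them, and where a whole thing is asked for, a point or a joint stands for the part that bears it (a point fixed in the world has none). Each returns a list of dicts, best first, with "p" (0 to 1); they miss things now and then, are a little off and sometimes report something else, mostly with a low value. They report only what shows in the picture. A call takes as long as a camera call.
- trace(camera, target): "pixels" (480x640 bool, what is visible of it) and "at" ([column, row] as shares, 0 to 1, of the picture: columns of its width, rows of its height, amid what is visible of it).
- place_of(camera, target): "at" ([column, row] as shares, 0 to 1, of the picture: columns of its width, rows of its height: a listed point, or the origin of a listed thing).
The state is a dict: "t": time; "joint_pos": joint angles; "joint_vel": joint speeds; "joint_torque": joint torques, N m; "tcp_pos": TCP position; "tool_rot": TCP orientation; "contact_force": force on the tool from outside, world axes, zero at the start; "torque": the same for the moment, N m; "grip_width": opening from 0.0 (shut) to 1.0 (fully open).
Only numpy, scipy, OpenCV 4.12 (cv2) and the standard library are available. Lean on these libraries where they do the work, as an engineer would, in place of code of your own. Each camera call takes 0.05 s, during which the arm holds its last target. There are 200 camera calls.

### The job

In the pottery drying case, slide open the red-handled side door that stands in front of the blue-and-white bowl: push it along its track behind the blue middle panel as far as it will go, so that the bowl can be taken out later. Leave the other side door as it is, and the bowl where it stands.

Things in the scene. Friction and masses are not known exactly. Their poses are not given: they have to be found in the camera images.
- case: Fixed drying case, clear roof and back, 200 (x) x 510 (y) x 195 mm high; origin: centre of underside. Its front (x = -100 mm) faces the robot; +y is the robot's left. Double track along y: blue middle panel, 170 mm wide at y = 0, fixed in the front track; two clear white-framed side doors 180 mm wide in the rear track slide inwards behind it. Three bays: left, middle, right.
- left_handle (a point): Grip point of the left (+y) door's red handle: upright bar 12 x 12 mm, top at 210 mm; the point is on its axis, 20 mm below the top, 45 mm before the case's front; stubs join it to the door at 130 and 165 mm height. In the case's frame y = +225 mm shut, +110 mm at the stop; starts up to 25 mm ajar. The door needs about 3 N to slide and stays where it is left.
- right_handle (a point): Grip point of the right (-y) door's red handle, shaped as the left one. In the case's frame y = -225 mm shut, -110 mm at the stop; starts up to 25 mm ajar.
- blue_bowl_center (a point): Centre, half-way up, of the loose white bowl with blue painted pattern, 88 mm across, 60 mm high, on the case's floor in its left or right bay (about y = +187 or -187 mm in the case's frame). A plain terracotta bowl of the same shape stands in the other of these bays, a green jar in the middle one.

How it is judged:
At the end, for the whole second after the job is handed in: The side door in front of the blue-and-white bowl is slid behind the middle panel to within 18 mm of its stop (its handle less than 128 mm from the case's middle, along the case); the other side door is within 15 mm of where it started, and the bowl within 15 mm of where it stood (distance of blue_bowl_center from where it was at the start of the episode below 0.015 m and ((y of blue_bowl_center in the frame of case above 0 m and y of left_handle in the frame of case below 0.128 m and distance of right_handle from where it was at the start of the episode below 0.015 m) or (y of blue_bowl_center in the frame of case below 0 m and y of right_handle in the frame of case above -0.128 m and distance of left_handle from where it was at the start of the episode below 0.015 m))); the robot touches nothing.
It fails at once if The other side door is moved more than 20 mm ((y of blue_bowl_center in the frame of case above 0 m and distance of right_handle from where it was at the start of the episode above 0.02 m) or (y of blue_bowl_center in the frame of case below 0 m and distance of left_handle from where it was at the start of the episode above 0.02 m)).
It fails at once if The blue-and-white bowl is moved more than 20 mm (distance of blue_bowl_center from where it was at the start of the episode above 0.02 m).
It also fails if it takes over 29 s, if anything falls off the work surface, if the arm or the gripper's body presses on something with over 40 N, if the wrist force passes 120 N, or if a joint passes its speed limit or range.

## Working session

There is one attempt and no reset: what is moved stays moved. The work goes in short steps, Python scripts to look and compute and a tool call to move; the robot and the scene stay as the last step left them, time stands still between calls to the robot, and variables do not carry over. Pictures are saved under pics/ and viewed, about 8 in all and at most 12, crops included, and the job is handed in when it is done.

Besides the shell and the picture viewer there is one more tool, called after "Call:" in YAML: its name, and indented under it one key for each argument. move_arm: Moves the arm, as the interface text tells. Shifts and turns lie within -1 to 1; 1 stands for 600 mm of shift or 120 degrees of turn. Its arguments: {"type":"object","properties":{"plan":{"type":"array"},"squeeze":{"type":"number"}},"required":["plan"]}

```bash
mkdir -p pics; cat > h.py <<'E'
import numpy as np, cv2
from station import *
from scipy.spatial.transform import Rotation as R
def cam(n):
    c=camera_info(n); a=np.array(c["attitude"],float)
    Rm=R.from_quat(a).as_matrix() if a.size==4 else a.reshape(3,3)
    return np.array(c["mtx"],float),np.array(c["dist_coeffs"],float),np.array(c["eye"],float),Rm
def ray(n,at):
    K,d,e,Rm=cam(n); p=np.array([[[at[0]*640,at[1]*480]]],float)
    u=cv2.undistortPoints(p,K,d)[0,0]; v=Rm@np.array([u[0],u[1],1]); return e,v/np.linalg.norm(v)
def tri(a,b):
    A=0;B=0
    for e,v in (ray("side",a),ray("top",b)):
        P=np.eye(3)-np.outer(v,v);A=A+P;B=B+P@e
    x=np.linalg.solve(A,B); gap=[np.linalg.norm((np.eye(3)-np.outer(v,v))@(x-e)) for e,v in (ray("side",a),ray("top",b))]
    return x,gap
def atz(n,at,z):
    e,v=ray(n,at); return e+v*(z-e[2])/v[2]
E
python3 - <<'E'
from h import *
for n in("side","top"):
    im=read_camera(n); cv2.imwrite(f"pics/{n}0.png",im[:,:,::-1]); print(n,camera_info(n))
    for t in("case","left_handle","right_handle","blue_bowl_center"):
        print(n,t,[(round(r["p"],2),np.round(np.array(r["at"])*[640,480],1)) for r in place_of(n,t)][:3])
zs={"case":0,"left_handle":.19,"right_handle":.19,"blue_bowl_center":.04}
for t,z in zs.items():
    a,b=place_of("side",t),place_of("top",t)
    if a and b: print(t,tri(a[0]["at"],b[0]["at"]),"topz",atz("top",b[0]["at"],z))
print(read_state())
E
```

```text
side {'mtx': array([[585.12045013,   0.        , 329.35069862],
       [  0.        , 585.12045013, 243.37631271],
       [  0.        ,   0.        ,   1.        ]]), 'dist_coeffs': array([-0.08070962,  0.        ,  0.        ,  0.        ,  0.        ]), 'eye': array([ 0.32701595, -0.21255502,  1.2043751 ]), 'attitude': array([ 0.89530446, -0.41256185,  0.07393129, -0.15085361])}
side case []
side left_handle [(0.97, array([227.3, 186.9]))]
side right_handle [(0.89, array([387.7, 340.7]))]
side blue_bowl_center []
top {'mtx': array([[457.71440475,   0.        , 323.43707217],
       [  0.        , 457.71440475, 243.84671539],
       [  0.        ,   0.        ,   1.        ]]), 'dist_coeffs': array([-0.10737265,  0.        ,  0.        ,  0.        ,  0.        ]), 'eye': array([ 4.89885210e-01, -8.68313587e-04,  9.91360161e-01]), 'attitude': array([-0.70425508,  0.70659167, -0.0496957 ,  0.04778417])}
top case []
top left_handle [(0.96, array([182.2, 269.5]))]
top right_handle [(0.65, array([427.8, 285.6]))]
top blue_bowl_center []
left_handle (array([0.56155094, 0.24466598, 0.178
[... 276 characters left out ...]
638844  0.19      ]
{'t': 0.9, 'joint_pos': array([ 1.18850663e+00,  4.93575634e-01,  1.34550851e+00,  3.51103996e-06,
        1.30249337e+00, -9.55254600e-02]), 'joint_vel': array([-0.00071271, -0.00072336,  0.00049034, -0.00074197, -0.0004939 ,
       -0.00040127]), 'joint_torque': array([ 3.46158893e-03, -8.82009745e+01, -3.84271002e+01,  3.60127024e-04,
        3.60541999e-04,  6.75510728e-05]), 'tcp_pos': array([0.17679217, 0.59947361, 0.24528924]), 'tool_rot': array([1.42891799e-01, 9.89738316e-01, 7.75560494e-06, 1.46750358e-07]), 'contact_force': array([-0.08418222,  0.23354808,  0.21602731]), 'torque': array([-0.02114939, -0.02036867,  0.01190362]), 'grip_width': 1.0030684644634276}
```

View pics/side0.png

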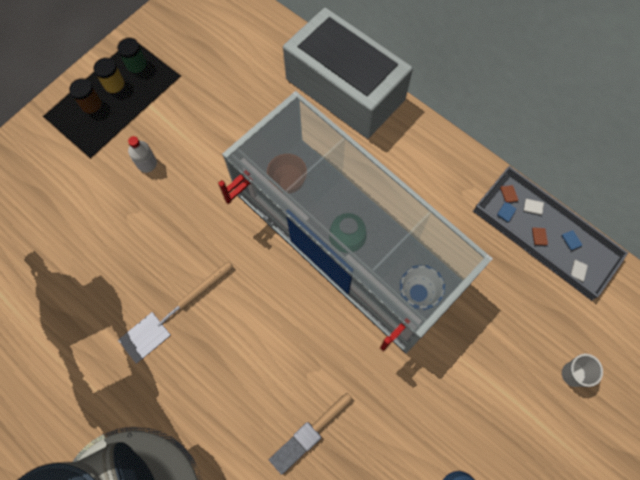

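View pics/top0.png

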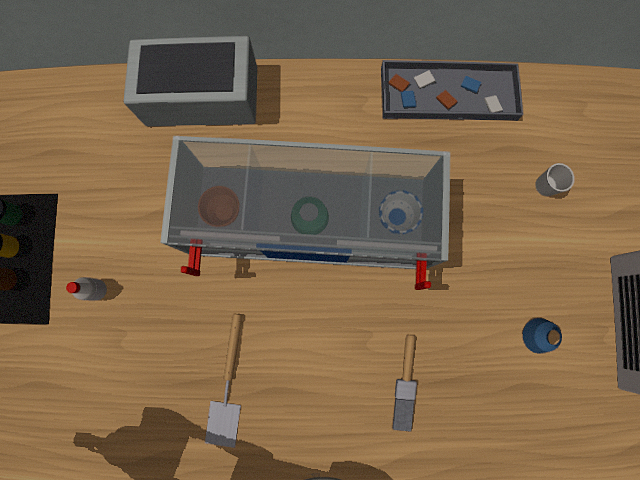

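The blue-and-white bowl stands in the right bay (side view at about (422,288), top view at about (400,213)), and the terracotta bowl is in the left bay. The door to move is the right one. Its handle is at about (395,335) in side and (423,285) in top. The two views don't agree well enough on the handle positions, so I'll refine them with masks and a crop.

```bash
python3 - <<'E'
from h import *
ims={n:read_camera(n) for n in("side","top")}
t=[]
for n,(x0,y0,x1,y1) in {"side":(365,305,425,365),"top":(395,235,455,295)}.items():
    t.append(cv2.resize(ims[n][y0:y1,x0:x1,::-1],(400,400),interpolation=cv2.INTER_NEAREST))
cv2.imwrite("pics/crop1.png",np.hstack(t))
# case from the roof rim corners in the top view (z=.195)
for p in [(175,137),(450,153),(447,262),(163,243)]: print("rim",p,np.round(atz("top",(p[0]/640,p[1]/480),.195),4))
for h in("left_handle","right_handle"):
  for n in ims:
    for r in trace(n,h)[:2]:
        y,x=np.where(r["pixels"]); print(h,n,r["p"],x.min(),x.max(),y.min(),y.max(),len(x))
for k in range(2):
  for h in("left_handle","right_handle"):
    for n in ims: 
      for r in place_of(n,h)[:1]: print(h,n,round(r["p"],2),np.array(r["at"])*[640,480])
# predicted projection of bar points for candidate
def proj(n,P):
    K,d,e,Rm=cam(n); return cv2.projectPoints((np.array(P,float)-e)@Rm,np.zeros(3),np.zeros(3),K,d)[0][:,0]
x,y=.527,-.183
for n in ims: print(n,np.round(proj(n,[[x,y,.21],[x,y,.19],[x,y,.13]]),1))
E
```

```text
rim (175, 137) [0.8006 0.2704 0.195 ]
rim (450, 153) [ 0.7677 -0.2356  0.195 ]
rim (447, 262) [ 0.5675 -0.2209  0.195 ]
rim (163, 243) [0.6029 0.2823 0.195 ]
left_handle side 0.8 218 287 174 228 999
left_handle top 0.63 182 201 246 275 393
right_handle side 0.69 351 412 280 350 959
right_handle top 0.9 415 429 260 289 321
left_handle side 0.78 [225.472 189.312]
left_handle top 0.83 [184.896 272.016]
right_handle side 0.95 [388.288 340.32 ]
right_handle top 0.67 [428.096 285.984]
left_handle side 0.78 [225.472 189.312]
left_handle top 0.83 [184.896 272.016]
right_handle side 0.95 [388.288 340.32 ]
right_handle top 0.67 [428.096 285.984]
side [[387.6 341.7]
 [386.4 343.7]
 [383.1 349.2]]
top [[428.5 284.8]
 [425.9 285.3]
 [418.8 286.8]]
```

View pics/crop1.png

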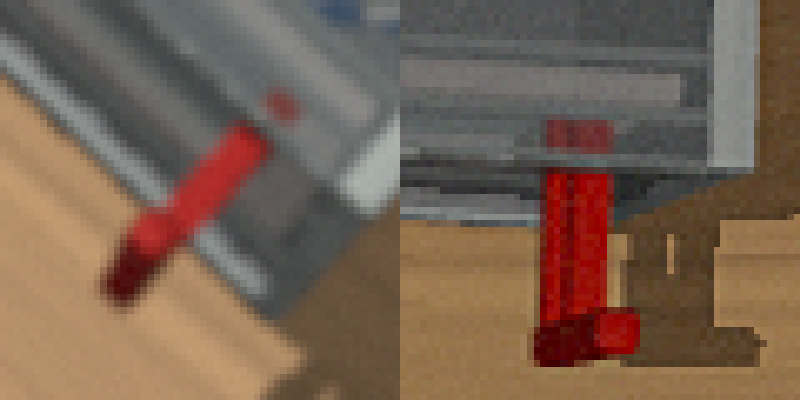

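The handle is at about (0.527, -0.183). The case geometry predicts (0.526, -0.181), so they agree. Case yaw is about -3.8°, so the door slides along roughly (0.067, 0.998), and about 106 mm of travel remains. I'll move over it now.

Call:
move_arm:
  plan:
    - {"claw": -1, "tx": 0.372, "ty": -1.0, "tz": 0.14, "ax": 0, "ay": 0, "az": 0.105}
    - {"claw": -1, "tx": 0.372, "ty": -1.0, "tz": 0.14, "ax": 0, "ay": 0, "az": 0.105}
    - {"claw": -1, "tx": 0.372, "ty": -1.0, "tz": 0.14, "ax": 0, "ay": 0, "az": 0.105}
    - {"claw": -1, "tx": 0.372, "ty": -1.0, "tz": 0.14, "ax": 0, "ay": 0, "az": 0.105}
    - {"claw": -1, "tx": 0.372, "ty": -1.0, "tz": 0.14, "ax": 0, "ay": 0, "az": 0.105}
    - {"claw": -1, "tx": 0.372, "ty": -1.0, "tz": 0.14, "ax": 0, "ay": 0, "az": 0.105}
    - {"claw": -1, "tx": 0.372, "ty": -1.0, "tz": 0.14, "ax": 0, "ay": 0, "az": 0.105}
    - {"claw": -1, "tx": 0.372, "ty": -1.0, "tz": 0.14, "ax": 0, "ay": 0, "az": 0.105}
    - {"claw": -1, "tx": 0.372, "ty": -1.0, "tz": 0.14, "ax": 0, "ay": 0, "az": 0.105}
    - {"claw": -1, "tx": 0.372, "ty": -1.0, "tz": 0.14, "ax": 0, "ay": 0, "az": 0.105}
    - {"claw": -1, "tx": 0.372, "ty": -1.0, "tz": 0.14, "ax": 0, "ay": 0, "az": 0.105}
    - {"claw": -1, "tx": 0.372, "ty": -1.0, "tz": 0.14, "ax": 0, "ay": 0, "az": 0.105}

```text
t: 2.8
tcp_pos: [0.3844, 0.0401, 0.3239]
tool_rot: [0.033, 0.999, 0.0, 0.001]
contact_force: [1.5, 0.8, 0.9]
grip_width: 0.998
```

Call:
move_arm:
  plan:
    - {"claw": -1, "tx": 0.238, "ty": -0.372, "tz": -0.05, "ax": 0, "ay": 0, "az": 0}
    - {"claw": -1, "tx": 0.238, "ty": -0.372, "tz": -0.05, "ax": 0, "ay": 0, "az": 0}
    - {"claw": -1, "tx": 0.238, "ty": -0.372, "tz": -0.05, "ax": 0, "ay": 0, "az": 0}
    - {"claw": -1, "tx": 0.238, "ty": -0.372, "tz": -0.05, "ax": 0, "ay": 0, "az": 0}
    - {"claw": -1, "tx": 0.238, "ty": -0.372, "tz": -0.05, "ax": 0, "ay": 0, "az": 0}
    - {"claw": -1, "tx": 0.238, "ty": -0.372, "tz": -0.05, "ax": 0, "ay": 0, "az": 0}
    - {"claw": -1, "tx": 0.238, "ty": -0.372, "tz": -0.05, "ax": 0, "ay": 0, "az": 0}
    - {"claw": -1, "tx": 0.238, "ty": -0.372, "tz": -0.05, "ax": 0, "ay": 0, "az": 0}
    - {"claw": -1, "tx": 0.238, "ty": -0.372, "tz": -0.05, "ax": 0, "ay": 0, "az": 0}

```text
t: 3.7
tcp_pos: [0.5264, -0.18, 0.2936]
tool_rot: [0.033, 0.999, 0.0, -0.0]
contact_force: [-0.5, 0.2, -0.2]
grip_width: 1.0
```

```bash
python3 - <<'E'
from h import *
ims={n:read_camera(n) for n in("side","top")}
t=[cv2.resize(ims[n][y0:y0+150,x0:x0+150,::-1],(400,400)) for n,x0,y0 in(("side",310,260),("top",350,180))]
cv2.imwrite("pics/crop2.png",np.hstack(t)); s=read_state(); print(s["tcp_pos"],s["tool_rot"],R.from_quat(s["tool_rot"]).as_matrix()[:,1],s["contact_force"])
E
```

```text
[ 0.52658293 -0.18005642  0.29376113] [ 3.29274908e-02  9.99457728e-01 -2.35020548e-05  1.74530363e-04] [ 6.58192784e-02  9.97831560e-01 -3.54849268e-05] [0.80170168 0.27511391 0.91993477]
```

View pics/crop2.png

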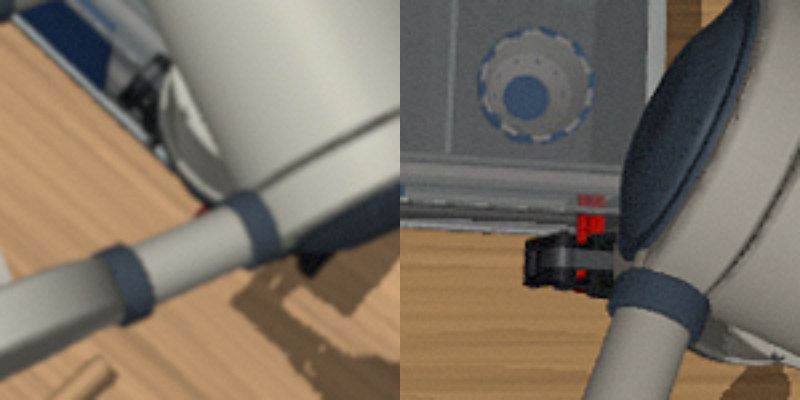

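The arm hides most of the handle, but the handle is under the gripper in the top crop (red at about (590,225) of the crop). Next I'll descend around the bar, then close.

Call:
move_arm:
  plan:
    - {"claw": -1, "tx": 0, "ty": -0.004, "tz": -0.03, "ax": 0, "ay": 0, "az": 0}
    - {"claw": -1, "tx": 0, "ty": -0.004, "tz": -0.06, "ax": 0, "ay": 0, "az": 0}
    - {"claw": -1, "tx": 0, "ty": -0.004, "tz": -0.09, "ax": 0, "ay": 0, "az": 0}
    - {"claw": -1, "tx": 0, "ty": -0.004, "tz": -0.12, "ax": 0, "ay": 0, "az": 0}
    - {"claw": -1, "tx": 0, "ty": -0.004, "tz": -0.15, "ax": 0, "ay": 0, "az": 0}
    - {"claw": -1, "tx": 0, "ty": -0.004, "tz": -0.17, "ax": 0, "ay": 0, "az": 0}
    - {"claw": -1, "tx": 0, "ty": -0.004, "tz": -0.17, "ax": 0, "ay": 0, "az": 0}

```text
t: 4.5
tcp_pos: [0.5262, -0.1827, 0.1903]
tool_rot: [0.033, 0.999, 0.0, -0.001]
contact_force: [0.5, -0.0, 0.0]
grip_width: 0.995
```

Call:
move_arm:
  plan:
    - {"claw": 1, "tx": 0, "ty": 0, "tz": 0, "ax": 0, "ay": 0, "az": 0}
    - {"claw": 1, "tx": 0, "ty": 0, "tz": 0, "ax": 0, "ay": 0, "az": 0}
    - {"claw": 1, "tx": 0, "ty": 0, "tz": 0, "ax": 0, "ay": 0, "az": 0}
    - {"claw": 1, "tx": 0, "ty": 0, "tz": 0, "ax": 0, "ay": 0, "az": 0}
    - {"claw": 1, "tx": 0, "ty": 0, "tz": 0, "ax": 0, "ay": 0, "az": 0}
    - {"claw": 1, "tx": 0, "ty": 0, "tz": 0, "ax": 0, "ay": 0, "az": 0}
    - {"claw": 1, "tx": 0, "ty": 0, "tz": 0, "ax": 0, "ay": 0, "az": 0}
    - {"claw": 1, "tx": 0, "ty": 0, "tz": 0, "ax": 0, "ay": 0, "az": 0}
  squeeze: 25

```text
t: 5.3
tcp_pos: [0.527, -0.1835, 0.1916]
tool_rot: [0.033, 0.999, -0.0, 0.0]
contact_force: [-1.7, 1.9, 4.8]
grip_width: 0.135
```

The opening is about 11.5 mm, so the bar is held. Now I'll slide the door.

Call:
move_arm:
  plan:
    - {"claw": 1, "tx": 0.001, "ty": 0.015, "tz": 0, "ax": 0, "ay": 0, "az": 0}
    - {"claw": 1, "tx": 0.002, "ty": 0.03, "tz": 0, "ax": 0, "ay": 0, "az": 0}
    - {"claw": 1, "tx": 0.003, "ty": 0.045, "tz": 0, "ax": 0, "ay": 0, "az": 0}
    - {"claw": 1, "tx": 0.004, "ty": 0.06, "tz": 0, "ax": 0, "ay": 0, "az": 0}
    - {"claw": 1, "tx": 0.005, "ty": 0.075, "tz": 0, "ax": 0, "ay": 0, "az": 0}
    - {"claw": 1, "tx": 0.006, "ty": 0.09, "tz": 0, "ax": 0, "ay": 0, "az": 0}
    - {"claw": 1, "tx": 0.007, "ty": 0.105, "tz": 0, "ax": 0, "ay": 0, "az": 0}
    - {"claw": 1, "tx": 0.008, "ty": 0.12, "tz": 0, "ax": 0, "ay": 0, "az": 0}
    - {"claw": 1, "tx": 0.009, "ty": 0.135, "tz": 0, "ax": 0, "ay": 0, "az": 0}
    - {"claw": 1, "tx": 0.0097, "ty": 0.145, "tz": 0, "ax": 0, "ay": 0, "az": 0}
    - {"claw": 1, "tx": 0.0097, "ty": 0.145, "tz": 0, "ax": 0, "ay": 0, "az": 0}

```text
t: 6.4
tcp_pos: [0.5328, -0.0958, 0.1916]
tool_rot: [0.033, 0.999, 0.0, 0.0]
contact_force: [-1.6, 2.5, 6.3]
grip_width: 0.137
```

Low force, and it has moved 87 mm. I'll creep towards the stop in small steps.

Call:
move_arm:
  plan:
    - {"claw": 1, "tx": 0.0003, "ty": 0.005, "tz": 0, "ax": 0, "ay": 0, "az": 0}
    - {"claw": 1, "tx": 0.0007, "ty": 0.01, "tz": 0, "ax": 0, "ay": 0, "az": 0}
    - {"claw": 1, "tx": 0.001, "ty": 0.015, "tz": 0, "ax": 0, "ay": 0, "az": 0}
    - {"claw": 1, "tx": 0.0013, "ty": 0.02, "tz": 0, "ax": 0, "ay": 0, "az": 0}
    - {"claw": 1, "tx": 0.0013, "ty": 0.02, "tz": 0, "ax": 0, "ay": 0, "az": 0}

```text
t: 6.9
tcp_pos: [0.5335, -0.0843, 0.1916]
tool_rot: [0.033, 0.999, -0.0, 0.0]
contact_force: [-1.8, 2.1, 7.1]
grip_width: 0.132
```

Call:
move_arm:
  plan:
    - {"claw": 1, "tx": 0.0003, "ty": 0.004, "tz": 0, "ax": 0, "ay": 0, "az": 0}
    - {"claw": 1, "tx": 0.0003, "ty": 0.005, "tz": 0, "ax": 0, "ay": 0, "az": 0}
    - {"claw": 1, "tx": 0.0003, "ty": 0.005, "tz": 0, "ax": 0, "ay": 0, "az": 0}

```text
t: 7.2
tcp_pos: [0.5337, -0.0816, 0.1916]
tool_rot: [0.033, 0.999, -0.0, 0.0]
contact_force: [-2.4, -1.2, 6.3]
grip_width: 0.138
```

Call:
move_arm:
  plan:
    - {"claw": 1, "tx": 0.0003, "ty": 0.003, "tz": 0, "ax": 0, "ay": 0, "az": 0}
    - {"claw": 1, "tx": 0.0003, "ty": 0.005, "tz": 0, "ax": 0, "ay": 0, "az": 0}
    - {"claw": 1, "tx": 0.0003, "ty": 0.005, "tz": 0, "ax": 0, "ay": 0, "az": 0}

```text
t: 7.5
tcp_pos: [0.5339, -0.0786, 0.1916]
tool_rot: [0.033, 0.999, -0.0, 0.0]
contact_force: [-2.5, -0.9, 6.7]
grip_width: 0.136
```

Call:
move_arm:
  plan:
    - {"claw": 1, "tx": 0.0003, "ty": 0.003, "tz": 0, "ax": 0, "ay": 0, "az": 0}
    - {"claw": 1, "tx": 0.0003, "ty": 0.004, "tz": 0, "ax": 0, "ay": 0, "az": 0}
    - {"claw": 1, "tx": 0.0003, "ty": 0.004, "tz": 0, "ax": 0, "ay": 0, "az": 0}

```text
t: 7.8
tcp_pos: [0.5341, -0.0762, 0.1916]
tool_rot: [0.033, 0.999, -0.0, 0.0]
contact_force: [-3.0, -2.6, 7.4]
grip_width: 0.135
```

Call:
move_arm:
  plan:
    - {"claw": 1, "tx": 0.0003, "ty": 0.003, "tz": 0, "ax": 0, "ay": 0, "az": 0}
    - {"claw": 1, "tx": 0.0003, "ty": 0.004, "tz": 0, "ax": 0, "ay": 0, "az": 0}
    - {"claw": 1, "tx": 0.0003, "ty": 0.004, "tz": 0, "ax": 0, "ay": 0, "az": 0}

```text
t: 8.1
tcp_pos: [0.5342, -0.0743, 0.1917]
tool_rot: [0.033, 0.999, -0.001, 0.0]
contact_force: [-4.4, -6.7, 5.3]
grip_width: 0.134
```

Call:
move_arm:
  plan:
    - {"claw": 1, "tx": 0.0003, "ty": 0.004, "tz": 0, "ax": 0, "ay": 0, "az": 0}
    - {"claw": 1, "tx": 0.0003, "ty": 0.004, "tz": 0, "ax": 0, "ay": 0, "az": 0}
    - {"claw": 1, "tx": 0.0003, "ty": 0.004, "tz": 0, "ax": 0, "ay": 0, "az": 0}

```text
t: 8.4
tcp_pos: [0.5342, -0.0742, 0.1917]
tool_rot: [0.033, 0.999, -0.002, -0.0]
contact_force: [-7.3, -28.4, 6.0]
grip_width: 0.134
```

The force jumped to 28 N with no further motion, so the door is at its stop after about 109 mm. I'll relax the command, release, rise and retreat.

Call:
move_arm:
  plan:
    - {"claw": 1, "tx": 0, "ty": -0.005, "tz": 0, "ax": 0, "ay": 0, "az": 0}
    - {"claw": -1, "tx": 0, "ty": -0.005, "tz": 0, "ax": 0, "ay": 0, "az": 0}
    - {"claw": -1, "tx": 0, "ty": -0.005, "tz": 0, "ax": 0, "ay": 0, "az": 0}
    - {"claw": -1, "tx": 0, "ty": -0.005, "tz": 0, "ax": 0, "ay": 0, "az": 0}
    - {"claw": -1, "tx": 0, "ty": -0.005, "tz": 0, "ax": 0, "ay": 0, "az": 0}
    - {"claw": -1, "tx": 0, "ty": -0.005, "tz": 0, "ax": 0, "ay": 0, "az": 0}
    - {"claw": -1, "tx": 0, "ty": -0.005, "tz": 0, "ax": 0, "ay": 0, "az": 0}
    - {"claw": -1, "tx": 0, "ty": -0.005, "tz": 0, "ax": 0, "ay": 0, "az": 0}

```text
t: 9.2
tcp_pos: [0.5344, -0.0742, 0.1913]
tool_rot: [0.033, 0.999, -0.0, -0.0]
contact_force: [-0.6, -0.0, -0.1]
grip_width: 1.0
```

Call:
move_arm:
  plan:
    - {"claw": -1, "tx": 0, "ty": 0, "tz": 0.05, "ax": 0, "ay": 0, "az": 0}
    - {"claw": -1, "tx": 0, "ty": 0, "tz": 0.1, "ax": 0, "ay": 0, "az": 0}
    - {"claw": -1, "tx": 0, "ty": 0, "tz": 0.16, "ax": 0, "ay": 0, "az": 0}
    - {"claw": -1, "tx": -0.05, "ty": 0, "tz": 0.2, "ax": 0, "ay": 0, "az": 0}
    - {"claw": -1, "tx": -0.12, "ty": 0, "tz": 0.2, "ax": 0, "ay": 0, "az": 0}
    - {"claw": -1, "tx": -0.2, "ty": 0, "tz": 0.2, "ax": 0, "ay": 0, "az": 0}
    - {"claw": -1, "tx": -0.25, "ty": 0, "tz": 0.2, "ax": 0, "ay": 0, "az": 0}
    - {"claw": -1, "tx": -0.25, "ty": 0, "tz": 0.2, "ax": 0, "ay": 0, "az": 0}
    - {"claw": -1, "tx": -0.25, "ty": 0, "tz": 0.2, "ax": 0, "ay": 0, "az": 0}

```text
t: 10.1
tcp_pos: [0.3845, -0.0744, 0.3117]
tool_rot: [0.034, 0.999, -0.0, 0.001]
contact_force: [0.5, -0.6, 0.5]
grip_width: 0.999
```

```bash
python3 - <<'E'
from h import *
for n in("side","top"):
    im=read_camera(n); cv2.imwrite(f"pics/{n}3.png",im[:,:,::-1])
    for h in("left_handle","right_handle"):
        for r in place_of(n,h)[:1]: print(n,h,round(r["p"],2),np.array(r["at"])*[640,480],atz(n,r["at"],.19))
print(read_state()["contact_force"],read_state()["t"])
E
```

```text
side left_handle 0.91 [223.872 191.616] [0.55205291 0.23199424 0.19      ]
side right_handle 0.86 [342.208 300.816] [ 0.53565939 -0.07530116  0.19      ]
top left_handle 0.95 [186.112 269.088] [0.55678834 0.24009261 0.19      ]
top right_handle 0.75 [368.896 280.416] [ 0.53622864 -0.08263755  0.19      ]
[0.53892997 0.11364788 0.05751451] 10.4
```

View pics/top3.png

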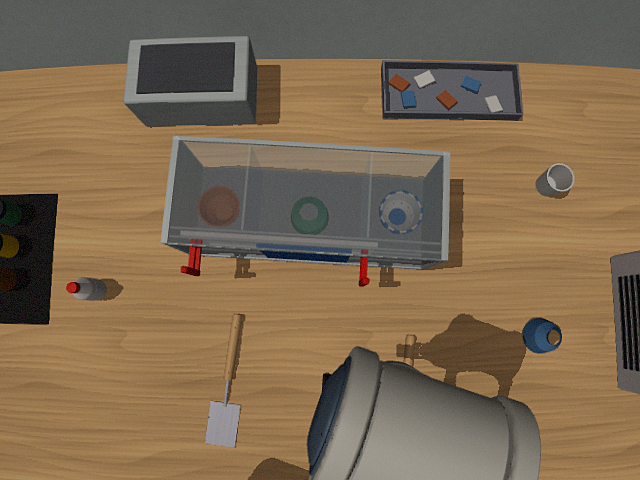

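View pics/side3.png

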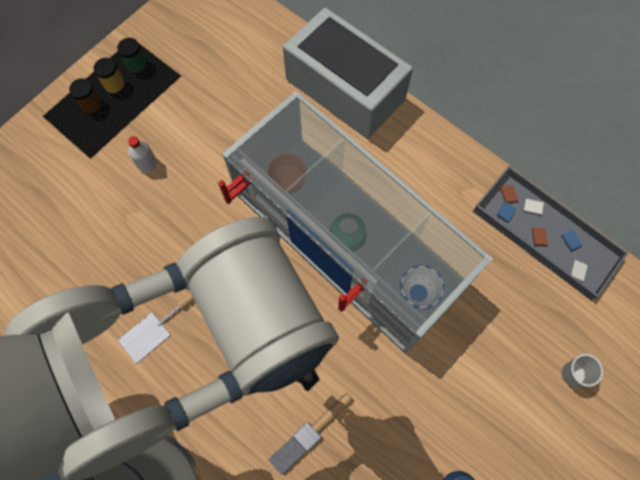

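In both views the right handle is now at the middle panel's edge (top (364,275), side (350,296)). The left handle (top (191,258)) and the bowl (top (400,213)) are where they were.

```bash
python3 -c "from station import *; print(close_job())"
```

```text
the job is handed in; nothing more can be done
None
```

I opened the right door, which stood in front of the blue-and-white bowl, as far as it goes and handed the job in at about 10.4 s of the 29 s allowed. I gripped its handle and slid it about 109 mm along the track. At the end the wrist force rose to about 28 N with no further motion, so the door was against its stop. I then released it and moved the arm clear.

**Last checks:**
- **Right door:** I work out its handle at about y = -108 mm in the case's frame. The stop is at -110 mm and the limit is 128 mm from the middle.
- **Left door and bowl:** both look unmoved in the before and after pictures. I did not measure the bowl with the networks, because they did not find it.
- **Arm:** contact force is about zero and nothing is touched.

**What disagreed:** the networks' handle positions varied by about 5–15 mm between views and pictures. For the left handle, the reading in the top view moved about 7 mm between the start and the end, although the pictures show it in the same place. I took this as network noise. I relied instead on the arm's own position, the force at the stop and the case's shape, and these agreed with each other.

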